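Fold out the drying-rack hook and hang the colour-tube caddy on it

ROBOT

A 6-joint arm with a two-finger parallel gripper is mounted at the origin on the work surface. World frame = base frame: x ahead of the robot, y to its left, z up, the work surface at z = 0. Lengths are in m, angles in rad, forces in N, time in s.
With the tool pointing down it reaches from about 0.35 to 0.775 m from the base axis. Payload 5.5 kg.
Tool frame: the origin (TCP) lies at the very end of the fingers, on their centre line; the grasp point (between the pads) lies 19 mm behind it (env.grip_point_offset is the distance from the TCP to the grasp point, in m); z points along the fingers, y is the line along which they close (so a half turn about z gives the same grasp; the last joint's range is limited). The gripper opens to 85 mm and grips with 20 to 120 N. Pads are 22 mm wide; open, the fingers measure 114 mm over their backs; the gripper's body (76 mm by 85 mm) begins 54 mm behind the grasp point. The pads swing forward as they close: fully open they stand 13 mm farther back than shut.
Start: joints at [-1.331, 0.313, 0.046, 1.304, 0, 1.431], TCP at [0.213, -0.534, 0.231] pointing down, gripper open.
Joint ranges: [-2.76, 2.76], [-0.86, 1.69], [-1.03, 1.26], [-2.2, 2.34], [-1.47, 1.5], [-3.14, 3.14]. Speed limits (rad/s): [2.57, 2.57, 3.14, 3.14, 3.14, 3.14].

INTERFACE

Orientations are given as a unit quaternion [w, x, y, z].
In Python, from workcell import sensors, imaging, workorder, env gives the robot as it stands.
- The arm moves only by the shell command python3 -m handwheel 'ROWS' [FORCE]. ROWS is JSON, a list of rows, each a list of 5 numbers: the shift along the tool's x, y, z in mm, then the turn about the tool's z in rad, then the opening, from 0 (shut) to 1 (fully open). A call has 1 to 8 rows; each row is the pose to reach, as a shift and turn from the pose commanded when the call began, along the tool's axes at that moment; what a row does not reach only later rows make up. A row lasts 1/10 s, in which the tool goes at most 50 mm and 8.59 degrees, less where a joint would pass 70% of its speed; a pose out of reach is approached as far as the arm can. A call with a gripper value outside its range is refused whole. The fingers move at their own pace and stop on an object; FORCE is the grip in N (left out, the last holds). Time passes only in rows, so rows that repeat a pose let the fingers close. It gives the time, the measured TCP pose, the force, the opening and the grip force at its end, in the units of the state.
- sensors.get_state(): the state, without advancing time (a new reading comes with each control period).
- imaging.read_camera(name): name is "side" or "top" or "wrist"; returns a dict with "color" (480x640x3 uint8, blue, green, red), "z_map" (480x640 float32, m along the optical axis (not along the pixel's ray), 0 where there is no reading), "fx", "fy", "cx", "cy" (pixels), "k1" (the pictures are not rectified: a ray, as slopes to the right and down, at radius r is drawn at 1 + k1 r^2 times it, then the intrinsics apply), "xyz" and "rotation" of the camera in the world. Camera axes: x right, y down, z forward; pixel columns grow to the right and rows downward; lengths in m; the calibration is good to about 2 mm. A picture is of the moment at which its call begins.
- workorder.hand_in(): hands the job in; it is judged then, once.
The state is a dict: "clock": time; "joint_pos": joint angles; "qvel": joint speeds; "tau": joint torques, N m; "tcp_pos": TCP position; "orientation": TCP orientation; "wrist_force": force on the tool from outside, world axes, zero at the start; "ft_torque": the same for the moment, N m; "finger_gap": finger opening in m; "grip_force": force on a finger pad.
Only numpy, scipy, OpenCV 4.12 (cv2) and the standard library are available. Lean on these libraries where they do the work, as an engineer would, in place of code of your own. Each camera call takes 0.05 s, during which the arm holds its last target. There are 200 camera calls.

TASK

Clear the bench: fold the red wall hook on the green rack all the way out to its stop, then hang the teal tube caddy on it by the slot in its back, sliding it down the arm until it hangs straight with its back home against the hook's base. Feel your way: pull the hook and set the caddy on gently, without forcing either, lower the caddy onto the hook before you let go of it, keep it upright, and leave the other things on the bench where they are.

Things in the scene. Friction and masses are not known exactly. Their poses are not given: they have to be found in the camera images.
- rack: Mint-green steel bench shelf, fixed, 240 mm deep, 288 wide, 240 high. Origin: on the bench under the middle of the face of its plywood end panel. -x points straight out of that panel (the hook unfolds that way), y runs along it, z up; the face is the plane x = 0, its top edge 235 mm up. The red hook sits in the middle (y = 0) of this panel.
- hook (a joint): Red folding wall hook. 0 = folded, arm standing straight up flat before the panel; grows as the arm swings outward and down to a stop at 1.047 rad (the open arm still rises outward at 30 degrees). Stiff hinge: stays where left, takes 4 to 5 N at the tip to move. Found at 0 to 0.2. The stop gives a little: 18 N at the tip bends the hook past 1.085, which strains it; 8 to 12 N is plenty.
- hook_mark (a point): where the hook's hinge axis was meant to be: 180 mm up, 8 mm out of the panel (x = -8 mm), y = 0. The hook was screwed on by hand and no reading gives its true place: it sits square, up to 12 mm to either side of this mark and up to 5 mm above or below it. Its hinge axis runs along the rack's y, 8 mm out of the panel.
- panel_edge (a point): middle of the panel's top edge, 235 mm up, in the plane of its face. The folded arm's tip stands 2 to 12 mm above it. The arm is 62 mm from hinge to tip, flat, 8 mm thick, 12 mm wide, widening from 42 to 12 mm from the hinge to 18 mm at the root; pinch its sides near the tip. Base (hook_base) cheeks: 10 to 21 mm either side of the arm's middle, 10 mm out of the panel, 38 mm below to 24 mm above the hinge.
- caddy: Teal sheet-steel wall caddy holding four colour tubes (fixed in it), 0.24 to 0.48 kg, standing on the bench: 46 mm deep (x), 56 wide (y), 130 high. Origin: centre of the underside. Flat full-height back plate 4 mm thick, rear face at x = +23 mm; front (-x) wall 50 mm high; tubes up to 63 mm. Two rubber bumpers stand 10 mm out of the back, 14 mm up. Hung, its axes are those of the rack.
- caddy_grip (a point): where to grip: midway between the caddy's two full-height side cheeks, 115 mm up, 17 mm ahead of the rear face. The cheeks are 56 mm apart over their outer faces, 3 mm thick; above 66 mm height they reach 34 mm forward from the rear face. Grip from above across the caddy's y.
- caddy_slot (a point): middle of the upper edge of the slot in the caddy's back plate, on the rear face (23 mm behind the origin, 92 mm up). The slot is 20.5 mm wide and 26 high (66 to 92 mm up). Home: this edge rests on the arm's root, the rear face lies on the hook base's cheeks, the bumpers touch the panel; this point is then 10 mm out of the panel and 8 mm above the hinge axis.
- brush_glass: bystander: cut-glass tumbler with brushes, 76 mm wide, 210 mm high
- water_bottle: bystander: clear water bottle with blue cap, 64 mm wide, 200 mm high
- jar: bystander: white paint jar, 56 mm wide, 60 mm high
- jar2: bystander: brown paint jar, 56 mm wide, 60 mm high
- marker: bystander: marker pen with green cap lying on the bench, 135 mm long
- marker2: bystander: marker pen with blue cap lying on the bench, 135 mm long
- snout: bystander: pig-snout casting, 72 mm wide, 47 mm high

How it is judged:
On the way, in this order (a step that is already met when the one before it is completed fails the run):
1. the hook is folded out to its stop (joint over 1.01 rad) (value of joint hook above 1.01 rad), for 0.2 s.
2. the caddy is lowered with its slot onto the root of the hook's arm (over 1 N on it) while still held (contact force between caddy and hook above 1 N and contact force between the fingers and caddy above 1 N and z of caddy_slot in the frame of rack below 0.21 m and x of caddy_slot in the frame of rack above -0.03 m), for 0.2 s.
At the end, for the whole second after the job is handed in: The hook is out at its stop (over 1.01 rad). The caddy hangs still on its arm (over 1 N), upright and square to the panel within 0.08 rad, its back home: the slot's upper edge 6 to 14.5 mm out of the panel, within 17 mm of the panel's middle, 176 to 200 mm up (value of joint hook above 1.01 rad and x of caddy_slot in the frame of rack between -0.0145 and -0.006 m and y of caddy_slot in the frame of rack between -0.017 and 0.017 m and z of caddy_slot in the frame of rack between 0.176 and 0.2 m and angle between caddy's own z axis and vertical below 0.08 rad and angle between the x axis of caddy and the x axis of rack, either way round below 0.08 rad and contact force between caddy and hook above 1 N and linear speed of caddy below 0.02 m/s); the robot touches nothing.
It fails at once if the caddy tipped by more than 0.4 rad (angle between caddy's own z axis and vertical above 0.4 rad).
It fails at once if the hook strained past its stop (over 1.085 rad) (value of joint hook above 1.085 rad).
It fails at once if the caddy forced against the hook's arm or base with more than 20 N in all (contact force between caddy and hook_base above 20 N).
It fails at once if the caddy forced against the rack with more than 18 N (contact force between caddy and rack above 18 N).
It fails at once if another thing on the bench moved by more than 25 mm (distance of any of brush_glass, water_bottle, jar, jar2, marker, marker2, snout from where it was at the start of the episode above 0.025 m).
It also fails if it takes over 72 s, if anything falls off the work surface, if the arm or the gripper's body presses on something with over 40 N, if the wrist force passes 120 N, or if a joint passes its speed limit or range.

## Working session

There is one attempt and no reset: what is moved stays moved. The work goes in short steps, Python scripts to look and compute and a shell command to move; the robot and the scene stay as the last step left them, time stands still between calls to the robot, and variables do not carry over. Pictures are saved under pics/ and viewed, at most 10 in all, crops included, and the job is handed in when it is done.

```bash
mkdir -p pics; ls
cat > h.py <<'E'
import numpy as np, cv2
from workcell import sensors, imaging, workorder, env
from scipy.spatial.transform import Rotation as R
def cam(n):
    c=imaging.read_camera(n); r=np.array(c["rotation"],float)
    c["R"]=r if r.shape==(3,3) else R.from_quat(np.r_[r[1:],r[0]]).as_matrix()
    return c
def K(c): return np.array([[c["fx"],0,c["cx"]],[0,c["fy"],c["cy"]],[0,0,1.]]),np.array([c["k1"],0,0,0.])
def rays(c,uv):
    k,d=K(c); s=cv2.undistortPoints(np.float64(uv).reshape(-1,1,2),k,d)[:,0]
    return np.c_[s,np.ones(len(s))]
def pts(c,uv):  # by depth
    uv=np.array(uv).reshape(-1,2); z=c["z_map"][uv[:,1].astype(int),uv[:,0].astype(int)]
    return (rays(c,uv)*z[:,None])@c["R"].T+c["xyz"], z
def onplane(c,uv,h):
    d=rays(c,uv)@c["R"].T; o=np.array(c["xyz"]); return o+d*((h-o[2])/d[:,2])[:,None]
def proj(c,P):
    k,d=K(c); p=(np.atleast_2d(P)-c["xyz"])@c["R"]
    return cv2.projectPoints(p,np.zeros(3),np.zeros(3),k,d)[0][:,0]
E
python3 - <<'E'
from h import *
for n in("top","side"):
    c=cam(n); cv2.imwrite(f"pics/{n}0.png",c["color"]); print(n,c["xyz"],c["R"].round(3).tolist(),c["fx"],c["k1"],(c["z_map"]>0).mean())
    np.savez(f"{n}0.npz",**{k:v for k,v in c.items()})
s=sensors.get_state(); print(s["tcp_pos"],s["orientation"],s["finger_gap"],env.grip_point_offset)
E
```

```text
pics
top [ 0.50853193 -0.08362874  1.05313244] [[0.014, -0.994, 0.11], [-1.0, -0.016, -0.019], [0.021, -0.11, -0.994]] 470.1058073467657 -0.013346468431529184 0.996015625
side [0.30068236 0.79199908 0.95966619] [[-0.953, -0.192, 0.235], [-0.304, 0.62, -0.723], [-0.007, -0.761, -0.649]] 587.9831594552707 -0.11846667283216746 0.9960546875
[ 0.21306165 -0.53358557  0.23049779] [-8.11882857e-04  9.82021988e-01  1.88764813e-01 -3.95554901e-05] 0.08526253683403849 0.0187
```

View pics/top0.png

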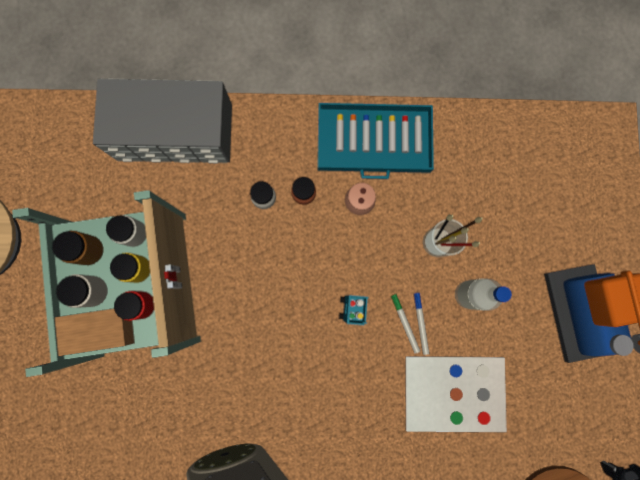

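View pics/side0.png

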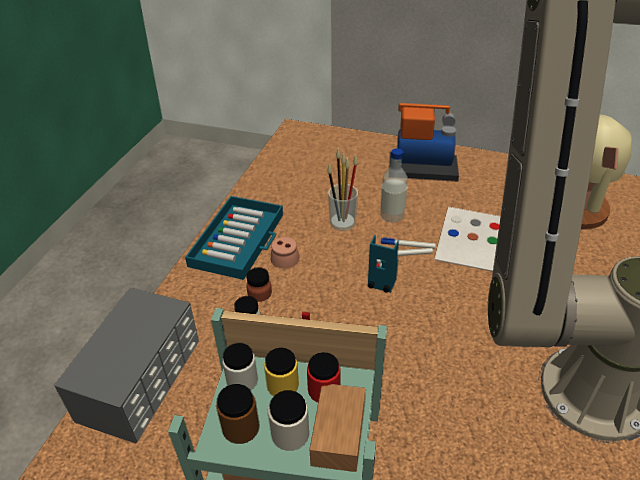

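The top view shows the rack at left, its panel facing image right (about world -y), and the hook at (172,276). The caddy is at (355,309) with its bumpers toward the rack, and the markers are just right of it at (395–425,295–350). The side view shows the red hook tip above the panel edge at (305,316).

Run:
```python
from h import *
c=dict(np.load("top0.npz"))
hsv=cv2.cvtColor(c["color"],cv2.COLOR_BGR2HSV)
def box(m,u0,u1,v0,v1):
    v,u=np.nonzero(m[v0:v1,u0:u1]); uv=np.c_[u+u0,v+v0]; P,z=pts(c,uv); return uv[z>0],P[z>0]
al=np.ones(hsv.shape[:2],bool)
# panel + hook region
uv,P=box(al,140,200,190,360)
f=P[(P[:,2]>.03)&(P[:,2]<.215)&(uv[:,0]>165)]
t=P[(abs(P[:,2]-.235)<.006)]
# face plane fit, robust
A=np.c_[f[:,0],f[:,2],np.ones(len(f))]; w=np.ones(len(f),bool)
for _ in range(8):
    q=np.linalg.lstsq(A[w],f[w,1],rcond=None)[0]; r=f[:,1]-A@q; w=abs(r-np.median(r[w]))<.004
print("face y=a x+b z+c",q,w.sum(),np.abs(r[w]).mean(),f[w].min(0),f[w].max(0))
print("top pts",len(t),t.min(0),t.max(0))
print("top rect",cv2.minAreaRect(t[:,:2].astype(np.float32)))
red=((hsv[...,0]<8)|(hsv[...,0]>172))&(hsv[...,1]>150)&(hsv[...,2]>60)
uv,P=box(red,155,195,255,295); print("red",len(P)); print(np.c_[uv,P.round(4)][::6])
teal=(abs(hsv[...,0]-92)<10)&(hsv[...,1]>90)
uv,P=box(al,335,372,290,328)
for lo,hi in((.118,.14),(.05,.118),(.008,.05)):
    k=(P[:,2]>lo)&(P[:,2]<hi); 
    if k.sum()>4: print(lo,hi,k.sum(),P[k].min(0),P[k].max(0),cv2.minAreaRect(P[k][:,:2].astype(np.float32)))
cv2.imwrite("pics/cr.png",np.hstack([cv2.resize(c["color"][200:360,120:220],None,fx=4,fy=3.7),cv2.resize(c["color"][280:340,330:380],None,fx=8,fy=8)[:592]][0:1]))
a=cv2.resize(c["color"][240:310,140:210],(400,400),interpolation=2);b=cv2.resize(c["color"][285:335,330:380],(400,400),interpolation=2)
cv2.imwrite("pics/cr.png",np.hstack([a,b]))
```

```text
face y=a x+b z+c [ 0.16725971 -0.01443528  0.09198453] 2914 0.0005889759769715324 [0.40640343 0.15678309 0.03002361] [0.6886633  0.20682168 0.21499674]
top pts 1770 [0.4019487  0.15759523 0.2290139 ] [0.68832824 0.22193316 0.24098244]
top rect ((0.5466772317886353, 0.18478906154632568), (0.28736865520477295, 0.040522828698158264), 7.589295864105225)
red 45
[[1.640e+02 2.720e+02 5.459e-01 1.728e-01 2.351e-01]
 [1.650e+02 2.730e+02 5.441e-01 1.700e-01 2.383e-01]
 [1.660e+02 2.740e+02 5.424e-01 1.685e-01 2.372e-01]
 [1.670e+02 2.750e+02 5.407e-01 1.663e-01 2.387e-01]
 [1.680e+02 2.760e+02 5.391e-01 1.655e-01 2.352e-01]
 [1.690e+02 2.770e+02 5.374e-01 1.640e-01 2.341e-01]
 [1.710e+02 2.780e+02 5.365e-01 1.669e-01 2.128e-01]
 [1.720e+02 2.800e+02 5.336e-01 1.713e-01 1.913e-01]]
0.118 0.14 123 [ 0.45547384 -0.18767055  0.11912946] [ 0.51160143 -0.15143059  0.13358797] ((0.483940452337265, -0.16951286792755127), (0.03281310945749283, 0.05577775835990906), 86.15090942382812)
0.05 0.118 227 [ 0.45415103 -0.19930568  0.05005978] [ 0.51145813 -0.1512995   0.11690352] ((0.4832781255245209, -0.17567144334316254), (0.04610063508152962, 0.05589016154408455), 86.9472885131836)
0.008 0.05 229 [ 0.45724638 -0.19921235  0.00839528] [ 0.51152444 -0.14161934  0.0498788 ] ((0.4834183156490326, -0.17119207978248596), (0.055817265063524246, 0.05361974611878395), 85.66556549072266)
```

View pics/cr.png

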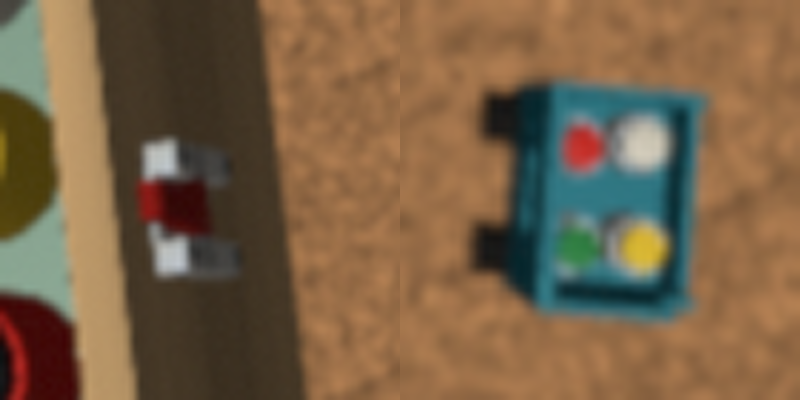

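The crop shows the red arm between the white cheeks at top pixel (169,276). The caddy's bumpers are on its left (+y) side, turned about 4° off world y, and the sizes match the ones given. Next is a helper that converts world targets to tool shifts, then I move to a hover near the hook.

```bash
cat >> h.py <<'E'
YAW=np.deg2rad(99.5); EX=np.array([np.cos(YAW),np.sin(YAW),0]); EY=np.array([-EX[1],EX[0],0])  # rack axes
O=np.array([0.5475,0.1804,0])
def rackp(p): d=np.asarray(p)-O; return np.array([d@EX,d@EY,d[2]])*1000
def world(x,y,z): return O+(x*EX+y*EY)/1000+np.array([0,0,z/1000])
def go(p,yaw):  # shift in tool axes (mm), turn
    s=sensors.get_state(); q=s["orientation"]; M=R.from_quat(np.r_[q[1:],q[0]]).as_matrix()
    y=np.arctan2(M[1,0],M[0,0]); print("shift",((np.asarray(p)-s["tcp_pos"])@M*1000).round(1),"turn",round(-(yaw-y),4),"tilt",M[2,2].round(5))
def st():
    s=sensors.get_state(); q=s["orientation"]; M=R.from_quat(np.r_[q[1:],q[0]]).as_matrix(); w=np.array(s["wrist_force"])
    print("t",round(s["clock"],2),"rack",rackp(s["tcp_pos"]).round(1),"yaw",np.rad2deg(np.arctan2(M[1,0],M[0,0])).round(2),"F(rack)",np.round([w@EX,w@EY,w[2]],1),"gap",round(s["finger_gap"]*1000,1),"grip",s["grip_force"])
E
python3 -c "
from h import *
go(world(-50,8,310),YAW)"
```

```text
shift [ 556.9 -492.1  -78.6] turn -1.3568 tilt -1.0
```

```bash
python3 -m handwheel '[[25,-20,-30,-0.14,1],[60,-50,-60,-0.28,1],[95,-83,-75,-0.42,1],[130,-115,-79,-0.56,1],[165,-147,-79,-0.7,1],[200,-178,-79,-0.84,1],[235,-209,-79,-0.98,1],[270,-240,-79,-1.12,1]]'; python3 -c "
from h import *
go(world(-50,8,310),YAW)"
```

```text
clock: 0.9
tcp_pos: [0.3752, -0.2092, 0.3101]
orientation: [-0.0, 0.73, 0.684, 0.0]
wrist_force: [-0.6, 0.1, -0.5]
finger_gap: 0.0853
grip_force: 0.0
shift [3.495e+02 1.500e+02 1.000e-01] turn -0.2314 tilt -1.0
```

```bash
python3 -m handwheel '[[44,19,0,-0.06,1],[88,38,0,-0.12,1],[132,57,0,-0.18,1],[176,76,0,-0.231,1],[220,94,0,-0.231,1],[264,113,0,-0.231,1],[308,132,0,-0.231,1],[350,150,0,-0.231,1]]'
python3 - <<'E'
from h import *
st()
c=cam("wrist"); st(); print(c["xyz"],c["R"].round(3).tolist())
hsv=cv2.cvtColor(c["color"],cv2.COLOR_BGR2HSV)
red=(((hsv[...,0]<8)|(hsv[...,0]>172))&(hsv[...,1]>150)&(hsv[...,2]>50)).astype(np.uint8)
n,l,s,_=cv2.connectedComponentsWithStats(red)
for i in range(1,n):
    if s[i,4]>60:
        v,u=np.nonzero(l==i); P,z=pts(c,np.c_[u,v]); Q=np.array([rackp(p) for p in P[z>0]]); print(s[i]); 
        if len(Q): print(np.percentile(Q,[2,25,50,75,98],axis=0).round(1).tolist())
cv2.imwrite("pics/w1.png",c["color"])
E
```

```text
clock: 1.7
tcp_pos: [0.5498, 0.1296, 0.3098]
orientation: [-0.0, 0.648, 0.762, -0.0]
wrist_force: [0.7, -0.0, 0.3]
finger_gap: 0.0852
grip_force: 0.0
t 1.7 rack [-50.5   6.1 309.8] yaw 99.2 F(rack) [-0.1 -0.7  0.3] gap 85.2 grip 0.0
t 1.75 rack [-45.8   2.9 308.5] yaw 99.43 F(rack) [ 2.2 -3.6  0.2] gap 85.5 grip 0.0
[0.53811556 0.20453429 0.45229751] [[0.987, 0.153, 0.047], [0.16, -0.942, -0.294], [-0.0, 0.298, -0.955]]
[ 214    0   89   86 1419]
[[45.7, 21.6, 152.4], [48.4, 24.8, 181.2], [53.7, 30.7, 199.1], [63.5, 42.8, 200.8], [84.2, 66.3, 210.5]]
[312 159  27  27 649]
[[-12.1, -1.2, 190.5], [-8.1, 3.2, 207.7], [-5.4, 6.5, 229.1], [-4.1, 9.9, 237.1], [-2.9, 14.1, 238.5]]
```

View pics/w1.png

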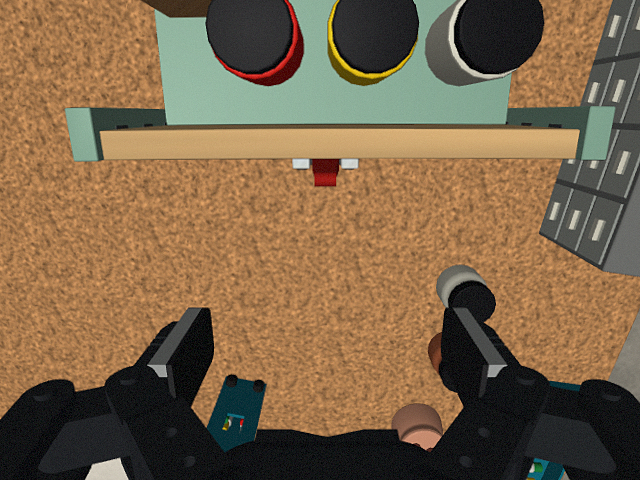

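The wrist view shows the arm at (325,172), centred between its cheeks, with its tip at about z 238 and folded near 0. Rack y is about 6.5 mm. I'll descend beside the tip.

```bash
python3 -c "
from h import *
st();go(world(-16,6.5,212),YAW)"
```

```text
t 1.75 rack [-45.8   2.9 308.5] yaw 99.43 F(rack) [ 2.2 -3.6  0.2] gap 85.5 grip 0.0
shift [29.4 -3.7 96.6] turn -0.0011 tilt -0.99999
```

```bash
python3 -m handwheel '[[10,-3,0,0,1],[10,-3,25,0,1],[10,-3,50,0,1],[10,-3,50,0,1],[10,-3,50,0,1]]' >/dev/null; python3 -c "
from h import *
st();go(world(-16,6.5,212),YAW)"
```

```text
t 2.25 rack [-43.1  10.8 260.6] yaw 99.11 F(rack) [ 1.1 -0.3  0.9] gap 85.7 grip 0.0
shift [27.1  4.2 48.6] turn -0.0068 tilt -1.0
```

```bash
python3 -m handwheel '[[14,4,0,-0.007,1],[27,4,10,-0.007,1],[27,4,30,-0.007,1],[27,4,48,-0.007,1],[27,4,48,-0.007,1],[27,4,48,-0.007,1]]' >/dev/null; python3 -c "
from h import *
st();go(world(-16,6.5,212),YAW)"; python3 -m handwheel '[[0,0,0,0,0.6],[0,0,0,0,0.4],[0,0,0,0,0.4]]' 20;  python3 -c "
from h import *
st()"
```

```text
t 2.85 rack [-14.8   5.7 212.5] yaw 99.61 F(rack) [ 0.3  0.5 -0.4] gap 85.4 grip 0.0
shift [-1.2 -0.8  0.5] turn 0.002 tilt -1.0
clock: 3.15
tcp_pos: [0.545, 0.1641, 0.2131]
orientation: [0.001, 0.646, 0.764, 0.001]
wrist_force: [0.7, -0.6, -0.2]
finger_gap: 0.044
grip_force: 0.0
t 3.15 rack [-15.6   5.1 213.1] yaw 99.56 F(rack) [-0.7 -0.6 -0.2] gap 44.0 grip 0.0
```

```bash
python3 -m handwheel '[[0,0,0,0,0.28],[0,0,0,0,0.23],[0,0,0,0,0.23]]' 20 >/dev/null;  python3 - <<'E'
from h import *
st(); c=cam("wrist"); cv2.imwrite("pics/w2.png",c["color"])
E
```

```text
t 3.45 rack [-15.7   5.6 212.3] yaw 99.56 F(rack) [ 0.2 -0.8  0. ] gap 19.8 grip 0.0
```

View pics/w2.png

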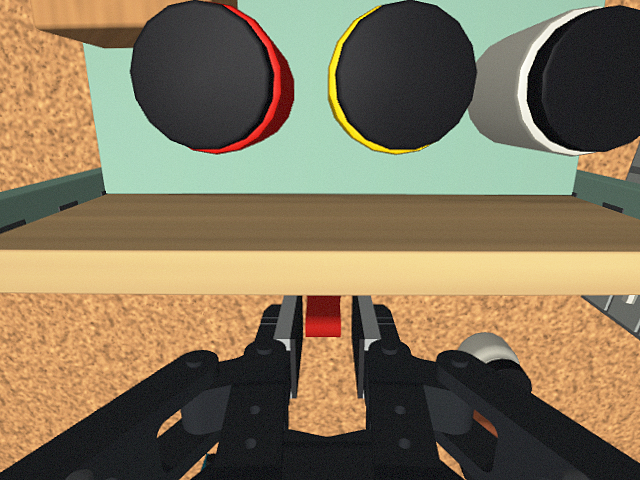

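The wrist view shows the red tip at (323,317) between the pads, whose inner faces are at 297 and 356. The arm is about 1 mm left of centre, so I shift -1 mm along tool y and close gently.

```bash
python3 -m handwheel '[[0,-1,0,0,0.2],[0,-1,0,0,0.12],[0,-1,0,0,0.1],[0,-1,0,0,0.1],[0,-1,0,0,0.1]]' 20 >/dev/null;  python3 -c "
from h import *
st()"
```

```text
t 4.0 rack [-15.6   7.  212.2] yaw 99.57 F(rack) [0.2 3.3 1.2] gap 11.6 grip 21.454970372706157
```

```bash
python3 -m handwheel '[[-3,-1,0,0,0.1],[-6,-1,0.3,0,0.1],[-9,-1,0.8,0,0.1],[-12,-1,1.4,0,0.1],[-12,-1,1.4,0,0.1]]' >/dev/null;  python3 -c "
from h import *
st()"
```

```text
t 4.5 rack [-25.2   7.1 210.7] yaw 99.66 F(rack) [ 8.3 -0.9 -1.3] gap 11.8 grip 20.222383435393567
```

```bash
python3 -m handwheel '[[-4,0,1,0,0.1],[-8,0,2.5,0,0.1],[-11,0,4,0,0.1],[-14.5,0,5.8,0,0.1],[-18,0,8,0,0.1],[-18,0,8,0,0.1]]' >/dev/null;  python3 -c "
from h import *
st()"
```

```text
t 5.1 rack [-44.1   7.1 202.7] yaw 99.63 F(rack) [ 5.1 -1.7 -1. ] gap 11.5 grip 19.47712052227871
```

```bash
python3 -m handwheel '[[-3,0,2,0,0.1],[-6,0,4.5,0,0.1],[-8.5,0,6.8,0,0.1],[-10.6,0,9,0,0.1],[-10.6,0,9,0,0.1]]' >/dev/null;  python3 -c "
from h import *
st()"
```

```text
t 5.6 rack [-55.1   7.1 194. ] yaw 99.61 F(rack) [ 4.7 -0.6  0.2] gap 11.1 grip 19.468269993230933
```

```bash
python3 -m handwheel '[[-1.5,0,1.8,0,0.1],[-3,0,3.7,0,0.1],[-4,0,5.2,0,0.1],[-4,0,5.2,0,0.1]]' >/dev/null;  python3 -c "
from h import *
st()"; python3 -m handwheel '[[-0.7,0,1.2,0,0.1],[-1,0,1.7,0,0.1],[-1,0,1.7,0,0.1]]' >/dev/null;  python3 -c "
from h import *
st()"
```

```text
t 6.0 rack [-59.6   7.1 188.9] yaw 99.59 F(rack) [ 5.4 -0.3  2. ] gap 11.0 grip 19.44876471083262
t 6.3 rack [-60.9   7.1 187.2] yaw 99.58 F(rack) [ 5.2 -0.9  2.6] gap 11.2 grip 19.444216208867147
```

```bash
for i in 1 2; do python3 -m handwheel '[[-0.5,0,0.8,0,0.1],[-0.7,0,1.1,0,0.1],[-0.7,0,1.1,0,0.1]]' >/dev/null;  python3 -c "
from h import *
st()"; done
```

```text
t 6.6 rack [-61.7   7.2 186.1] yaw 99.57 F(rack) [ 5.6 -1.   3.1] gap 11.1 grip 19.445080650039017
t 6.9 rack [-62.5   7.2 184.9] yaw 99.56 F(rack) [ 4.7 -2.3  2.7] gap 10.9 grip 19.453625491078128
```

```bash
for i in 1 2; do python3 -m handwheel '[[-0.5,0,0.9,0,0.1],[-0.5,0,0.9,0,0.1]]' >/dev/null;  python3 -c "
from h import *
st()"; done
```

```text
t 7.1 rack [-63.1   7.2 184. ] yaw 99.56 F(rack) [ 5.5 -1.9  3.4] gap 11.4 grip 19.444064880808583
t 7.3 rack [-63.8   7.3 183. ] yaw 99.56 F(rack) [ 3.8 -1.9  3.3] gap 11.1 grip 19.44402531167725
```

Run:
```python
from h import *
for n in ("wrist","top"):
    c=cam(n); hsv=cv2.cvtColor(c["color"],cv2.COLOR_BGR2HSV)
    red=(((hsv[...,0]<8)|(hsv[...,0]>172))&(hsv[...,1]>140)&(hsv[...,2]>40))
    v,u=np.nonzero(red); P,z=pts(c,np.c_[u,v]); Q=(P-O)@np.c_[EX,EY,[0,0,1]]*1000
    k=(z>0)&(Q[:,0]<5)&(Q[:,0]>-90)&(abs(Q[:,1]-7)<15)&(Q[:,2]>150)&(Q[:,2]<260); Q=Q[k]; print(n,len(Q))
    for a in range(-80,5,5):
        q=Q[(Q[:,0]>=a)&(Q[:,0]<a+5)]
        if len(q): print(a,len(q),np.median(q,0).round(1),q[:,2].min().round(1),q[:,2].max().round(1),q[:,1].min().round(1),q[:,1].max().round(1))
```

```text
wrist 7208
-60 263 [-56.5   7.1 209.6] 207.4 211.9 1.4 12.5
-55 662 [-52.5   6.5 208.8] 187.7 215.3 -0.1 13.7
-50 624 [-47.5   7.  205.9] 202.7 209.2 1.1 12.9
-45 601 [-42.6   6.8 202.9] 200.0 206.1 1.0 12.6
-40 607 [-37.5   6.8 199.8] 196.5 202.9 0.6 13.1
-35 659 [-32.5   6.8 196.8] 193.8 200.0 -0.2 13.5
-30 677 [-27.4   6.5 193.8] 190.0 196.9 -0.5 14.2
-25 707 [-22.4   6.8 190.7] 187.8 194.0 -1.4 14.6
-20 736 [-17.5   6.8 187.7] 184.8 191.3 -1.8 15.1
-15 767 [-12.5   6.8 184.7] 182.0 187.9 -2.2 15.5
-10 744 [ -7.4   6.8 181.6] 176.8 184.6 -2.5 15.7
-5 117 [ -4.6   6.1 180.1] 177.9 181.4 -2.4 15.6
0 44 [  2.    7.5 234.2] 233.1 235.5 1.7 12.4
top 0
```

```bash
for i in 1 2 3; do python3 -m handwheel '[[-0.3,0,0.6,0,0.1],[-0.3,0,0.6,0,0.1]]' >/dev/null;  python3 -c "
from h import *
st()"; done
```

```text
t 7.6 rack [-64.1   7.3 182.5] yaw 99.56 F(rack) [ 4.  -3.1  2.6] gap 11.0 grip 19.447685187406023
t 7.8 rack [-64.4   7.3 181.9] yaw 99.56 F(rack) [ 2.6 -3.4  3.3] gap 11.0 grip 19.477360138189397
t 8.0 rack [-64.4   7.2 181.9] yaw 99.57 F(rack) [ 3.7 -2.   6.6] gap 11.4 grip 19.60684354242403
```

```bash
python3 -m handwheel '[[0,0,0.6,0,0.1],[0,0,0.6,0,0.1],[0,0,0.6,0,0.1]]' >/dev/null;  python3 - <<'E'
from h import *
st()
c=cam("wrist"); hsv=cv2.cvtColor(c["color"],cv2.COLOR_BGR2HSV)
red=(((hsv[...,0]<8)|(hsv[...,0]>172))&(hsv[...,1]>140)&(hsv[...,2]>40))
v,u=np.nonzero(red); P,z=pts(c,np.c_[u,v]); Q=(P-O)@np.c_[EX,EY,[0,0,1]]*1000
k=(z>0)&(Q[:,0]<-8)&(Q[:,0]>-57)&(abs(Q[:,1]-7)<15)&(Q[:,2]>175)&(Q[:,2]<215); Q=Q[k]
p=np.polyfit(Q[:,0],Q[:,2],1); print(p,"theta",np.pi/2-np.arctan(-p[0]), np.median(Q[:,1]))
E
```

```text
t 8.3 rack [-64.4   7.1 181.8] yaw 99.57 F(rack) [ 4.1 -2.   9.7] gap 11.1 grip 19.76180029931129
[ -0.56803814 177.45492198] theta 1.0542098109657068 6.770896141272333
```

The hook is at its stop: the depth fit gives 1.054 rad and the force rose there. The arm centre is at about rack y 7, and the hinge at z 177. I'll release and rise.

```bash
python3 -m handwheel '[[0,0,0,0,0.6],[0,0,0,0,0.8],[0,0,0,0,1],[0,0,-30,0,1],[0,0,-75,0,1],[0,0,-120,0,1],[0,0,-130,0,1],[0,0,-130,0,1]]' >/dev/null;  python3 - <<'E'
from h import *
st(); a=np.deg2rad(86.2)
go([.4837,-.1697,.25],a)
E
```

```text
t 9.15 rack [-64.9   6.8 312.2] yaw 99.55 F(rack) [-0.6 -0.8  0.1] gap 85.2 grip 0.0
shift [-269.7 -114.4   62.1] turn 0.2331 tilt -0.99999
```

```bash
python3 -m handwheel '[[-30,-13,0,0.06,1],[-74,-31,10,0.12,1],[-118,-50,20,0.18,1],[-162,-69,30,0.233,1],[-206,-87,45,0.233,1],[-245,-104,58,0.233,1],[-270,-114,62,0.233,1],[-270,-114,62,0.233,1]]' >/dev/null;  python3 - <<'E'
from h import *
st()
c=cam("wrist"); st()
cv2.imwrite("pics/w3.png",c["color"])
hsv=cv2.cvtColor(c["color"],cv2.COLOR_BGR2HSV)
v,u=np.mgrid[0:480:1,0:640:1]; uv=np.c_[u.ravel(),v.ravel()]; P,z=pts(c,uv)
for lo,hi in((.122,.14),):
    k=(z>0)&(P[:,2]>lo)&(P[:,2]<hi)&(abs(P[:,0]-.4835)<.05)&(abs(P[:,1]+.17)<.05)
    print(k.sum(),uv[k].min(0),uv[k].max(0),P[k].min(0),P[k].max(0),cv2.minAreaRect(P[k][:,:2].astype(np.float32)),np.median(P[k][:,2]))
go([.4837,-.1697,.25],np.deg2rad(86.2))
E
```

```text
t 9.95 rack [-336.6  124.2  244.9] yaw 85.92 F(rack) [ 0.5 -0.1 -0.5] gap 85.6 grip 0.0
t 10.0 rack [-335.2  123.3  245.7] yaw 86.01 F(rack) [ 0.1 -0.3  0.4] gap 85.7 grip 0.0
1156 [289 200] [373 250] [ 0.45455662 -0.18798437  0.1220246 ] [ 0.51233748 -0.15044482  0.13178294] ((0.48330485820770264, -0.16913917660713196), (0.03425903618335724, 0.05610489472746849), 86.08911895751953) 0.12945105963888992
shift [ 1.   2.4 -4.3] turn -0.0033 tilt -0.99999
```

View pics/w3.png

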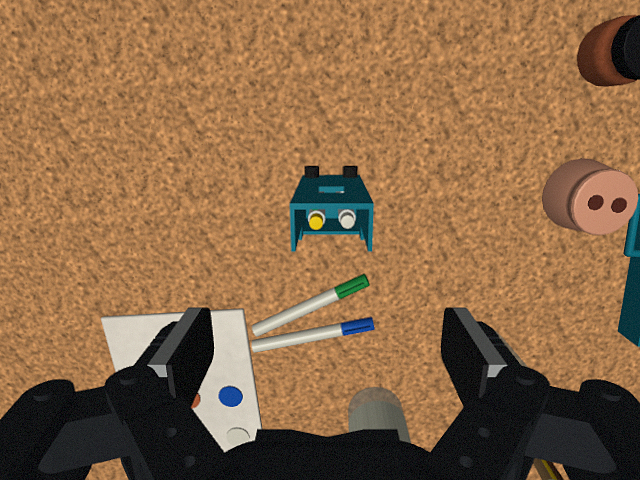

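The wrist view shows the caddy top at (332,225), upright and centred ahead of the fingers. Its top rectangle measures 34×56 mm at z 0.13, as specified, with yaw 86.1°. I'll descend to grip.

```bash
python3 -m handwheel '[[1,2,20,-0.002,1],[1,2,60,-0.002,1],[1,2,90,-0.002,1],[1,2,90,-0.002,1],[1,2,90,-0.002,1]]' >/dev/null;  python3 - <<'E'
from h import *
st();go([.4833,-.1691,.096],np.deg2rad(86.1))
E
```

```text
t 10.5 rack [-332.8  119.4  158.2] yaw 86.41 F(rack) [-0.8 -0.1  0.1] gap 85.5 grip 0.0
shift [-1.7 -1.1 62.2] turn 0.0053 tilt -1.0
```

```bash
python3 -m handwheel '[[-1.5,-1,20,0.005,1],[-1.5,-1,45,0.005,1],[-1.5,-1,62,0.005,1],[-1.5,-1,62,0.005,0.9],[-1.5,-1,62,0.005,0.75]]' 20 >/dev/null;  python3 - <<'E'
from h import *
st();go([.4833,-.1691,.096],np.deg2rad(86.1))
E
python3 -m handwheel '[[0,0,0,0,0.68],[0,0,0,0,0.62],[0,0,0,0,0.62],[0,0,0,0,0.62]]' 40 >/dev/null;  python3 - <<'E'
from h import *
st();go([.4833,-.1691,.096],np.deg2rad(86.1))
E
```

```text
t 11.0 rack [-335.8  119.4   98.2] yaw 86.07 F(rack) [-0.3 -0.4  1. ] gap 64.8 grip 0.0
shift [ 1.2 -1.9  2.2] turn -0.0005 tilt -1.0
t 11.4 rack [-336.   119.8   98.6] yaw 86.04 F(rack) [0.1 2.7 5.3] gap 55.7 grip 41.78397059440613
shift [ 1.5 -1.6  2.6] turn -0.001 tilt -1.0
```

```bash
python3 -m handwheel '[[0,0,-5,0,0.6],[0,0,-15,0,0.6],[0,0,-35,0,0.6],[0,0,-65,0,0.6],[0,0,-95,0,0.6],[0,0,-120,0,0.6],[0,0,-130,0,0.6],[0,0,-130,0,0.6]]' 50 >/dev/null;  python3 - <<'E'
from h import *
st();go(world(-110,7.1,229),np.deg2rad(99.5))
E
```

```text
t 12.2 rack [-335.9  119.6  228.2] yaw 86.05 F(rack) [-0.2 -0.1 -4.2] gap 55.2 grip 54.61422622203827
shift [245.9  56.9  -1. ] turn -0.2348 tilt -0.99999
```

```bash
python3 -m handwheel '[[15,3,0,-0.02,0.6],[45,10,0,-0.06,0.6],[80,18,0,-0.1,0.6],[120,27,0,-0.15,0.6],[160,37,0,-0.19,0.6],[195,45,0,-0.22,0.6],[225,52,-1,-0.235,0.6],[240,56,-1,-0.235,0.6]]' >/dev/null;  python3 -m handwheel '[[0,0,0,0,0.6],[0,0,0,0,0.6],[0,0,0,0,0.6]]' >/dev/null
python3 - <<'E'
from h import *
st();go(world(-110,7.1,229),np.deg2rad(99.5))
c=cam("top"); cv2.imwrite("pics/t2.png",cv2.resize(c["color"][220:340,130:290],(800,600)))
E
```

```text
t 13.3 rack [-115.6   10.8  226.9] yaw 99.46 F(rack) [-0.4  0.3 -4.4] gap 55.2 grip 54.742255210876465
shift [ 5.6  3.7 -2.1] turn -0.0008 tilt -1.0
```

View pics/t2.png

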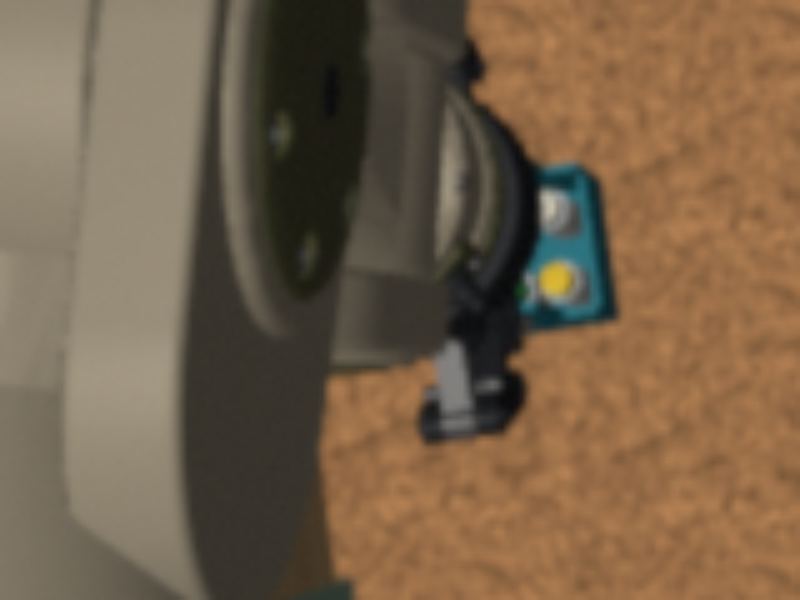

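The top view is mostly blocked by the arm. The caddy is held square, with its front at (560,245). I'll compare caddy and hook with the wrist camera's depth instead.

```bash
cat > m.py <<'E'
from h import *
c=cam("wrist"); st(); hsv=cv2.cvtColor(c["color"],cv2.COLOR_BGR2HSV)
def q(m):
    v,u=np.nonzero(m); P,z=pts(c,np.c_[u,v]); Q=(P-O)@np.c_[EX,EY,[0,0,1]]*1000; return Q[z>0]
T=sensors.get_state()["tcp_pos"]; t=rackp(T)
A=q(np.ones(hsv.shape[:2],bool)); k=(abs(A[:,2]-t[2]-31)<6)&(abs(A[:,0]-t[0])<40)&(abs(A[:,1]-t[1])<30.5)
B=A[k]; print("caddy top",len(B),B.min(0).round(1),B.max(0).round(1),cv2.minAreaRect(B[:,:2].astype(np.float32)))
red=(((hsv[...,0]<8)|(hsv[...,0]>172))&(hsv[...,1]>140)&(hsv[...,2]>40))
Q=q(red); Q=Q[(Q[:,0]<-8)&(Q[:,0]>-70)&(abs(Q[:,1]-7)<15)&(Q[:,2]>170)&(Q[:,2]<218)]
print(len(Q),Q.min(0).round(1),Q.max(0).round(1)); 
for a in range(-65,-8,10):
    s=Q[(Q[:,0]>=a)&(Q[:,0]<a+10)]
    if len(s)>5: print(a,np.percentile(s[:,1],[1,99]).round(1),s.mean(0).round(1))
cv2.imwrite("pics/w4.png",c["color"])
E
python3 m.py
```

```text
t 13.4 rack [-115.9   10.6  227.4] yaw 99.42 F(rack) [ 0.8  0.5 -4.6] gap 55.3 grip 54.74265933036804
caddy top 6279 [-132.8  -19.9  252.4] [-97.2  41.1 264.4] ((-114.98031616210938, 10.550374984741211), (35.450660705566406, 60.96465301513672), 0.3180358111858368)
4294 [-59.7  -2.7 176.9] [ -8.   15.8 210.8]
-65 [ 1.  12.6] [-57.3   6.8 208.6]
-55 [ 0.9 12.6] [-50.    6.8 206.1]
-45 [ 0.7 12.9] [-39.9   6.8 200.3]
-35 [-0.3 14. ] [-29.9   6.8 194.6]
-25 [-1.3 14.9] [-19.9   6.8 188.8]
-15 [-2.  15.4] [-11.5   6.7 184. ]
```

View pics/w4.png

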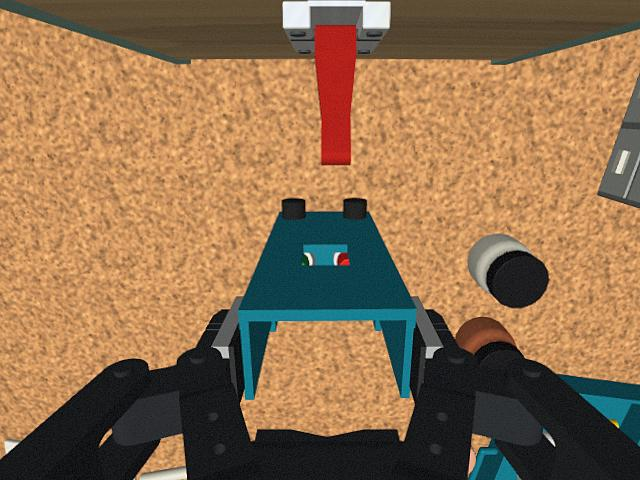

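The wrist view shows the open red arm at (335,90), its tip at (336,160), and the caddy held square with its slot at (325,255). I'll line it up just before the tip.

```bash
python3 -m handwheel '[[8,2,0,0,0.6],[18,3.6,0,0,0.6],[26,3.6,0,0,0.6],[29,3.6,0,0,0.6],[29,3.6,0,0,0.6],[29,3.6,0,0,0.6]]' >/dev/null; python3 -c "
from h import *
st();go(world(-86.5,7,227.5),np.deg2rad(99.5))"
```

```text
t 14.0 rack [-85.8   6.5 227.6] yaw 99.54 F(rack) [-0.3  0.2 -3.7] gap 55.2 grip 54.735209941864014
shift [-0.7 -0.5  0.1] turn 0.0007 tilt -1.0
```

```bash
python3 -m handwheel '[[0,-0.5,-4.5,0,0.6],[5,-0.5,-1.6,0,0.6],[12,-0.5,2.4,0,0.6],[20,-0.5,7,0,0.6],[28,-0.5,11.7,0,0.6],[35,-0.5,15.7,0,0.6],[40,-0.5,18.5,0,0.6],[40,-0.5,18.5,0,0.6]]' >/dev/null; python3 -c "
from h import *
st()"; python3 m.py | tail -8
```

```text
t 14.8 rack [-45.    7.4 208.4] yaw 99.58 F(rack) [-0.7  0.5 -3.6] gap 55.2 grip 54.69033658504486
caddy top 6239 [-61.9 -23.3 233.8] [-26.4  37.7 245.8] ((-44.02214050292969, 7.280218124389648), (60.99649429321289, 35.54392623901367), 89.75923156738281)
2582 [-59.9  -3.2 170.3] [-10.2  15.8 210.4]
-65 [ 1.2 12.3] [-56.9   6.8 208.5]
-55 [ 1.2 12.3] [-52.6   6.8 207.6]
-45 [-3.2 -1.6] [-36.8  -2.3 172.3]
-35 [-1.2 13.8] [-27.6   6.5 193.1]
-25 [-1.3 14.8] [-19.9   6.8 188.8]
-15 [-2.1 15.7] [-12.7   6.7 184.6]
```

View pics/w4.png

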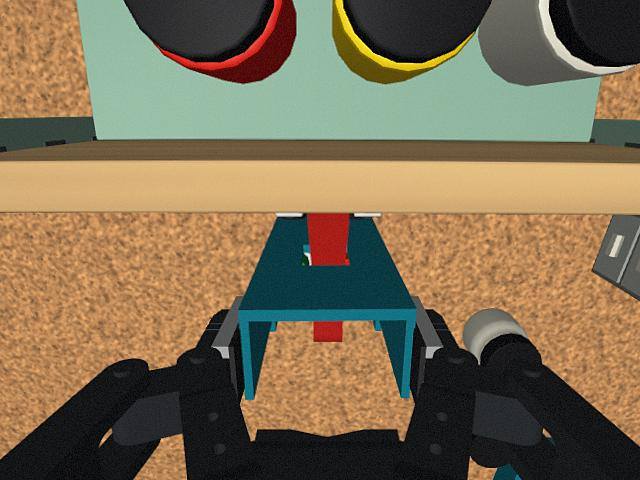

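The arm runs through the slot, with its edges at 309–349 near row 262 and the slot's left edge at 303. I'll check the lateral clearance numerically.

Run:
```python
from h import *
c=cam("wrist"); h=cv2.cvtColor(c["color"],cv2.COLOR_BGR2HSV)
red=(((h[...,0]<8)|(h[...,0]>172))&(h[...,1]>140)&(h[...,2]>40)); teal=(abs(h[...,0].astype(int)-96)<9)&(h[...,1]>100)
for r in range(218,312,6):
    s="".join("R" if red[r,u] else "T" if teal[r,u] else "." for u in range(240,416))
    import itertools; x=240; o=[]
    for k,g in itertools.groupby(s):
        n=len(list(g)); o.append(f"{k}{x}-{x+n-1}"); x+=n
    print(r," ".join(o))
```

```text
218 .240-276 T277-283 .284-301 T302-306 R307-348 .349-361 T362-362 .363-363 T364-371 .372-415
224 .240-274 T275-306 R307-347 .348-348 T349-374 .375-415
230 .240-271 T272-306 .307-307 R308-347 T348-376 .377-415
236 .240-269 T270-307 R308-346 .347-347 T348-379 .380-415
242 .240-266 T267-307 .308-308 R309-346 T347-382 .383-415
248 .240-264 T265-308 .309-309 R310-345 T346-385 .386-415
254 .240-261 T262-302 .303-310 R311-346 .347-347 T348-389 .390-415
260 .240-259 T260-301 .302-310 R311-348 .349-349 T350-392 .393-415
266 .240-256 T257-394 .395-415
272 .240-254 T255-397 .398-415
278 .240-251 T252-400 .401-415
284 .240-248 T249-404 .405-415
290 .240-246 T247-407 .408-415
296 .240-243 T244-409 .410-415
302 .240-241 T242-413 .414-415
308 T240-415
```

```bash
python3 -m handwheel '[[0,0.7,0,0,0.6],[3,0.7,1.7,0,0.6],[6,0.7,3.5,0,0.6],[9,0.7,5.2,0,0.6],[11,0.7,6.4,0,0.6],[11,0.7,6.4,0,0.6]]' >/dev/null; python3 -c "
from h import *
st()"
```

```text
t 15.5 rack [-34.6   6.5 202.4] yaw 99.54 F(rack) [ 0.4  0.7 -4.8] gap 55.0 grip 54.737107157707214
```

```bash
python3 -m handwheel '[[0.5,0,2,0,0.6],[1,0,4,0,0.6],[1,0,4,0,0.6]]' >/dev/null; python3 -c "
from h import *
st()"; for i in 1 2; do python3 -m handwheel '[[0.4,0,1,0,0.6],[0.4,0,1,0,0.6],[0.4,0,1,0,0.6]]' >/dev/null; python3 -c "
from h import *
st()"; done
```

```text
t 15.8 rack [-33.9   6.5 198.3] yaw 99.51 F(rack) [-0.5  0.3 -4.6] gap 55.4 grip 54.71318185329437
t 16.1 rack [-33.6   6.3 197.7] yaw 99.51 F(rack) [-0.9 -0.4 -3.9] gap 55.1 grip 54.71050500869751
t 16.4 rack [-33.2   6.3 196.6] yaw 99.51 F(rack) [ 0.1 -0.3 -4.4] gap 55.2 grip 54.71059799194336
```

```bash
for i in 1 2 3; do python3 -m handwheel '[[0,0,0.8,0,0.6],[0,0,0.8,0,0.6]]' >/dev/null; python3 -c "
from h import *
st()"; done
```

```text
t 16.6 rack [-33.2   6.4 195.8] yaw 99.51 F(rack) [-0.5 -0.6 -4.2] gap 55.0 grip 54.71183001995087
t 16.8 rack [-33.2   6.3 195. ] yaw 99.51 F(rack) [-0.4 -0.9 -4.1] gap 55.0 grip 54.69380021095276
t 17.0 rack [-33.1   6.2 194.7] yaw 99.51 F(rack) [ 0.1  0.3 -2.4] gap 55.4 grip 55.158079862594604
```

Contact is at the predicted height. Now I slide in along the slope under light load.

```bash
for i in 1 2 3; do python3 -m handwheel '[[0.6,0,0.4,0,0.6],[1.2,0,0.8,0,0.6],[1.2,0,0.8,0,0.6]]' >/dev/null; python3 -c "
from h import *
st()"; done
```

```text
t 17.3 rack [-31.9   5.9 193.8] yaw 99.52 F(rack) [-0.5 -0.3  0.3] gap 55.1 grip 55.072585344314575
t 17.6 rack [-30.6   6.  193. ] yaw 99.52 F(rack) [0.1 0.5 1.2] gap 55.4 grip 55.28063178062439
t 17.9 rack [-29.4   6.  192.2] yaw 99.52 F(rack) [ 0.8 -1.2  3.5] gap 55.1 grip 55.51624596118927
```

```bash
for i in 1 2; do python3 -m handwheel '[[0.4,0,0.1,0,0.6],[0.6,0,0.1,0,0.6],[0.6,0,0.1,0,0.6]]' >/dev/null; python3 -c "
from h import *
st()"; done
```

```text
t 18.2 rack [-29.    6.1 192. ] yaw 99.51 F(rack) [ 0.6 -1.9  3.7] gap 55.1 grip 55.54893493652344
t 18.5 rack [-28.5   6.1 191.7] yaw 99.51 F(rack) [-0.3 -1.1  4.1] gap 55.1 grip 55.57831585407257
```

```bash
for i in 1 2 3; do python3 -m handwheel '[[0.4,0,0,0,0.6],[0.6,0,0,0,0.6],[0.6,0,0,0,0.6]]' >/dev/null; python3 -c "
from h import *
st()"; done
```

```text
t 18.8 rack [-27.5   6.6 191.2] yaw 99.52 F(rack) [ 0.2 -1.5  1.5] gap 55.3 grip 55.43560802936554
t 19.1 rack [-27.    6.8 191.1] yaw 99.52 F(rack) [-0.5 -0.3 -0.6] gap 55.5 grip 55.24087607860565
t 19.4 rack [-26.5   6.9 191.1] yaw 99.51 F(rack) [-0.8  0.7 -2.9] gap 55.0 grip 54.96566355228424
```

```bash
for i in 1 2; do python3 -m handwheel '[[0.3,0,0.3,0,0.6],[0.6,0,0.6,0,0.6],[0.6,0,0.6,0,0.6]]' >/dev/null; python3 -c "
from h import *
st()"; done
```

```text
t 19.7 rack [-25.9   6.6 190.8] yaw 99.52 F(rack) [-0.1 -0.4 -3.4] gap 55.4 grip 54.90072548389435
t 20.0 rack [-25.6   6.4 190.5] yaw 99.5 F(rack) [ 0.4 -0.2 -3.5] gap 55.5 grip 54.93694067001343
```

```bash
for i in 1 2 3; do python3 -m handwheel '[[0.3,0,0.6,0,0.6],[0.3,0,0.6,0,0.6]]' >/dev/null; python3 -c "
from h import *
st()"; done
```

```text
t 20.2 rack [-25.6   6.3 190.3] yaw 99.49 F(rack) [-3.5  1.2  0.9] gap 55.3 grip 55.239365100860596
t 20.4 rack [-25.5   6.3 190.1] yaw 99.48 F(rack) [-5.1  3.3  3.5] gap 55.5 grip 55.69201111793518
t 20.6 rack [-25.5   6.2 190.1] yaw 99.46 F(rack) [-5.7  4.5  6.7] gap 55.2 grip 56.02316915988922
```

The back is home: inward and downward forces rise and motion has stopped. I ease off, then open.

```bash
python3 -m handwheel '[[-0.2,0,-0.8,0,0.6],[-0.2,0,-0.8,0,0.6],[-0.2,0,-0.8,0,0.6]]' >/dev/null; python3 -c "
from h import *
st()";  python3 -m handwheel '[[0,0,0,0,0.68],[0,0,0,0,0.72],[0,0,0,0,0.78],[0,0,0,0,0.85],[0,0,0,0,1],[0,0,0,0,1]]' 20 >/dev/null;python3 m.py
```

```text
t 20.9 rack [-25.5   6.3 190.1] yaw 99.47 F(rack) [-5.6  2.   2.6] gap 55.6 grip 55.721940994262695
t 21.55 rack [-24.6   6.3 189.4] yaw 99.52 F(rack) [-0.2  0.4  0.3] gap 85.4 grip 0.0
caddy top 5968 [-43.  -22.8 214.4] [ -7.1  33.7 223.6] ((-25.039108276367188, 5.445497512817383), (35.7707405090332, 56.48245620727539), 0.2317279428243637)
2812 [-5.950e+01 -1.000e-01  1.927e+02] [-27.9  13.7 210.4]
-65 [ 0.8 12.6] [-56.7   6.6 208.6]
-55 [ 0.9 12.4] [-50.1   6.7 206. ]
-45 [ 0.7 12.8] [-40.    6.7 200.2]
-35 [-0.1 13.6] [-31.6   6.7 195.5]
```

```bash
python3 -m handwheel '[[0,0,-10,0,1],[0,0,-35,0,1],[0,0,-75,0,1],[-20,0,-110,0,1],[-60,0,-120,0,1],[-90,0,-120,0,1],[-100,0,-120,0,1],[-100,0,-120,0,1]]' >/dev/null
python3 - <<'E'
from h import *
st(); c=cam("wrist"); cv2.imwrite("pics/w5.png",c["color"])
h=cv2.cvtColor(c["color"],cv2.COLOR_BGR2HSV); m=(abs(h[...,0].astype(int)-96)<9)&(h[...,1]>100)
v,u=np.nonzero(m); P,z=pts(c,np.c_[u,v]); Q=((P-O)@np.c_[EX,EY,[0,0,1]]*1000)[z>0]
Q=Q[(abs(Q[:,1]-6)<35)&(Q[:,0]>-70)&(Q[:,0]<10)]
for lo in range(80,230,12):
    s=Q[(Q[:,2]>lo)&(Q[:,2]<lo+12)]
    if len(s)>10: print(lo,len(s),np.percentile(s,[1,99],axis=0).round(1).tolist())
t=Q[Q[:,2]>216]; print(cv2.minAreaRect(t[:,:2].astype(np.float32)), t[:,2].max())
# panel edge check: light plywood top
A=(pts(c,np.argwhere(np.ones((480,640)))[:,::-1])[0]-O)@np.c_[EX,EY,[0,0,1]]*1000
e=A[(abs(A[:,2]-235)<4)&(abs(A[:,1])<120)&(abs(A[:,0])<12)]; print("panel front edge x",np.percentile(e[:,0],[1,3]),np.median(e[:,2]))
E
```

```text
t 22.35 rack [-125.8    6.3  309.8] yaw 99.37 F(rack) [-0.2  0.5 -0.2] gap 85.5 grip 0.0
92 574 [[-50.8, -17.5, 92.8], [-12.0, 32.9, 103.8]]
104 132 [[-50.4, -17.7, 104.2], [-11.8, 32.8, 115.9]]
116 173 [[-50.1, -17.9, 116.1], [-11.8, 32.5, 128.0]]
128 216 [[-50.7, -18.2, 128.1], [-11.8, 32.4, 140.0]]
140 426 [[-53.6, -18.3, 140.1], [-11.8, 32.1, 151.8]]
152 390 [[-53.3, -20.9, 152.2], [-11.3, 34.1, 163.7]]
164 313 [[-41.0, -25.4, 164.2], [2.1, 37.6, 175.8]]
176 352 [[-41.8, -19.0, 176.1], [-11.7, 31.2, 187.9]]
188 449 [[-41.1, -19.1, 188.3], [-11.7, 30.9, 199.8]]
200 558 [[-41.9, -19.4, 200.4], [-11.6, 30.8, 211.9]]
212 1947 [[-41.4, -22.2, 212.3], [-8.1, 33.2, 223.4]]
((-24.86372184753418, 5.518522262573242), (55.886844635009766, 34.1654052734375), 89.91836547851562) 224.6142364154873
panel front edge x [1.72182173 1.82933344] 234.5746243391269
```

View pics/w5.png

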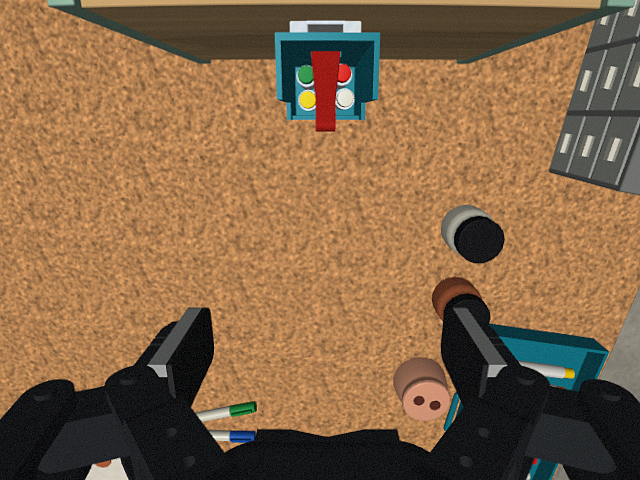

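The caddy hangs at (327,80) with the arm through its slot. The back plate is vertical, square to the panel and about 9.7 mm out, and the bystanders in view look undisturbed.

```bash
python3 -m handwheel '[[0,0,0,0,1],[0,0,0,0,1],[0,0,0,0,1]]' >/dev/null; python3 -c "
from h import *
st(); print(workorder.hand_in())"
```

```text
t 22.7 rack [-123.6    6.4  309.4] yaw 99.6 F(rack) [0.1 1.  0.3] gap 85.4 grip 0.0
the job is handed in; nothing more can be done
None
```

The hook is folded out to its stop and the caddy hangs on it, measured upright and square with its back about 10 mm out of the panel; the job was handed in at 22.7 s, with no verdict returned.

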